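# Slide the marble inset off the pile and into the cheese board

## Task

Get the cheese board ready: slide the top marble tile sideways out of the caddy, off the pile, straight across onto the board beside it, and work it into the square recess until it lies fully down in it, level. Keep the tile down on its support all the way, never lifted, dropped, banged or tipped over; press on it by feel, because pressed harder than about 8 N it takes the next tile along, and leave the rest of the pile and the things round about where they are.

Things in the scene. Friction and masses are not known exactly. Their poses are not given: they have to be found in the camera images.
- tile_top: the top one of three equal polished white marble tiles piled in the caddy; 110 x 110 x 10 mm, about 0.33 kg, flat. Origin: centre of its underside (top face at +10 mm); x, y along its sides, z up. Too wide to grasp, edges walled in; fingertips pressed on its top with about 6 N drag it (below about 4 N they slip; on the board use 8 to 10 N). Touch down at 10 mm/s or less: faster touches bang it
- tile_mid: the marble tile under the top one, same size, origin at the centre of its underside. It lies loose and must stay within 6 mm of where it is. The top tile rubs on it (friction about 0.28) more than it rubs on the lowest one (about 0.22), so that a press of more than about 8 N on the top tile, while that lies on it, drags it along
- tile_low: the lowest marble tile, same size, lying loose on the caddy's floor, origin at the centre of its underside
- caddy: oak caddy on four feet, 130 x 120 mm, fixed, holding the pile; 8 mm walls at its back (-y) and both sides (+x, -x) rise 1 mm above the top tile's face, with 2 mm of play round the tiles; open at +y, towards the board. Origin: under the middle of the pile, z up; the tiles lie 12, 22 and 32 mm above it. The origin lies 0 to 8 mm below the worktop's face (short or long feet)
- board: dark wooden cheese board on feet, 198 x 150 x 18 mm, fixed, left (+y) of the caddy, 8 to 26 mm of open gap from the pile, turned up to 0.1 rad to it. Its top is 30 mm above its origin and 1 to 3 mm lower than the face the top tile lies on. Origin: under the centre of its square recess; x, y along the recess's sides (x along the length, to a small round nut hollow 90 mm away), z up
- recess (a point): centre of the floor of the board's square recess, 22 mm above the board's origin, axes as the board's. The recess is 114 x 114 mm and 8 mm deep, its rim on the pile's side and on the side away from the pile 18 mm wide: a seated tile has 2 mm of play all round and stands 2 mm proud of the board
- walnut: walnut lying in the small round hollow of the board, a bystander, 38 mm
- tin: small round spice tin standing behind the caddy, a bystander, 46 mm wide, 48 mm high, origin under its centre
- timer: kitchen timer, a bystander, 66 mm wide, 50 mm high, origin under its centre

How it is judged (in metres and radians):
On the way, in this order (a step that is already met when the one before it is completed fails the run):
1. the top tile has been slid off the pile and lies on the board, not on the worktop (horizontal distance between tile_top and tile_mid above 0.08 m and horizontal distance between tile_top and recess below 0.07 m and z of tile_top in the frame of recess above -0.0015 m), for 0.05 s.
2. the tile is fully down in the recess (z of tile_top in the frame of recess below 0.0015 m and horizontal distance between tile_top and recess below 0.004 m and angle between tile_top's own z axis and vertical below 0.015 rad), for 0.2 s.
At the end, for the whole second after the job is handed in: the tile lies at rest fully down in the recess (its underside within 1.5 mm of the recess's floor, level within 0.015 rad, centred within 4 mm), and the two other tiles are within 6 mm of where they were (all of step 2 and z of tile_top in the frame of recess above -0.0015 m and linear speed of tile_top below 0.01 m/s and distance of each of tile_mid, tile_low from where it was at the start of the episode below 0.006 m); the robot touches nothing.
It fails at once if the rest of the pile is disturbed: one of the two lower tiles is moved by more than 6 mm (distance of any of tile_mid, tile_low from where it was at the start of the episode above 0.006 m).
It fails at once if the tile is lifted instead of slid: more than 15 mm above where it lay (z of tile_top in the frame of caddy above 0.047 m).
It fails at once if the tile is tipped by more than 0.3 rad, or drops down to the worktop (angle between tile_top's own z axis and vertical above 0.3 rad or z of tile_top in the frame of caddy below 0.018 m).
It fails at once if the tile is banged: the fingers hit or press on it with more than 40 N (contact force between the fingers and tile_top above 40 N).
It fails at once if a bystander (walnut, tin or timer) is moved by more than 15 mm (distance of any of walnut, tin, timer from where it was at the start of the episode above 0.015 m).
It also fails if it takes over 72 s, if anything falls off the work surface, if the arm or the gripper's body presses on something with over 40 N, if the wrist force passes 120 N, or if a joint passes its speed limit or range.

## Robot

A 6-joint arm with a two-finger parallel gripper is mounted at the origin on a cart in front of the work surface, level with it; the furniture and walls round the work are solid. World frame = base frame: x ahead of the robot, y to its left, z up, the work surface at z = 0. Lengths are in mm, angles in degrees, forces in N, time in s.
With the tool pointing down it reaches from about 300 to 850 mm from the base axis. Payload 4.2 kg.
Tool frame: the origin (TCP) lies midway between the tips of the shut fingers; the grasp point (between the pads) lies 19 mm behind it; z points along the fingers, y is the line along which they close (so a half turn about z gives the same grasp; the last joint's range is limited). The gripper opens to 91 mm and grips with 3 to 60 N. Pads are 32 mm wide; open, the fingers measure 118 mm over their backs; the gripper's body (76 mm by 178 mm) begins 60 mm behind the grasp point.
Start: joints at [-67.151, 18.312, 89.639, -0, 72.044, -1.146], TCP at [233.837, -525.322, 213.976] pointing down, gripper open.
Joint ranges: [-177.97, 177.97], [-48.28, 115.42], [12.27, 149.76], [-77.06, 257.06], [2.81, 150.46], [-146.56, 146.56]. Speed limits (degrees/s): [147.25, 147.25, 180, 180, 180, 180].

## Interface

Orientations are given as [roll, pitch, yaw] about the fixed x, y, z axes, in that order (R = Rz(yaw) Ry(pitch) Rx(roll)).
In Python, from workcell import env gives the robot as it stands.
- The arm moves only by the shell command python3 -m jog 'ROWS' [FORCE]. ROWS is a JSON object of lists of equal length, an entry for each row: "jaw": the finger opening in mm, from 0 to 91.2; "slide": the shift along the tool's x, y, z in units of 30 mm (1.0 is 30 mm), a list of three; "spin": the turn about the tool's z in units of 8 degrees (1.0 is 8 degrees). In form: {"jaw": [jaw, ...], "slide": [[dx, dy, dz], ...], "spin": [spin, ...]}. A call has 1 to 10 rows; each row shifts and turns the commanded pose from where the row before left it, along the tool's axes as they then stand; what a row does not reach is not made up. A row lasts 1/10 s, in which the tool goes at most 50 mm and 8.59 degrees, less where a joint would pass 70% of its speed; a pose out of reach is approached as far as the arm can. A call is refused whole if a number of a shift passes 1 or a number of a turn 1, either way. A call with a gripper value outside its range is refused whole. The fingers move at their own pace and stop on an object; FORCE is the grip in N (left out, the last holds). Time passes only in rows, so rows that do not move let the fingers close. It gives the time, the measured TCP pose, the force, the opening and the grip force at its end, in the units of the state.
- env.state(): the state, without advancing time (a new reading comes with each control period).
- env.grab_frame(name): name is "scene" or "top" or "wrist"; returns the picture (384x512x3 uint8, red, green, blue); there is no depth.
- env.camera_model(name): a dict with "fx", "fy", "cx", "cy" (pixels), "camera_from_world" (4x4, takes a point from world to camera coordinates). Camera axes: x right, y up, looking along -z (the intrinsics and any distortion apply to the point x, -y, -z); pixel columns grow to the right and rows downward; lengths in mm; the calibration is good to about 2 mm. A picture is of the moment at which its call begins: read the wrist's pose just before it. camera_model takes no time and is no camera call; for the wrist camera it gives the pose at the moment of the call.
- env.job_done(): hands the job in; it is judged then, once.
The state is a dict: "time_s": time; "qpos": joint angles; "qvel": joint speeds; "effort": joint torques, N m; "ee_pos": TCP position; "ee_rot": TCP orientation; "force": force on the tool from outside, world axes, zero at the start; "torque": the same for the moment, N m; "gripper_width": finger opening in mm; "gripper_force": force on a finger pad.
Only numpy, scipy, OpenCV 4.12 (cv2) and the standard library are available. Lean on these libraries where they do the work, as an engineer would, in place of code of your own. Each camera call takes 0.05 s, during which the arm holds its last target. There are 200 camera calls.

## Working session

There is one attempt and no reset: what is moved stays moved. The work goes in short steps, Python scripts to look and compute and a shell command to move; the robot and the scene stay as the last step left them, time stands still between calls to the robot, and variables do not carry over. Pictures are saved under pics/ and viewed, at most 10 in all, crops included, and the job is handed in when it is done.

```bash
ls; mkdir -p pics
python3 - <<'E'
from workcell import env
import cv2,json
import numpy as np
s=env.state();print({k:np.round(v,2).tolist() for k,v in s.items()})
for n in("scene","top"):
    im=env.grab_frame(n);cv2.imwrite(f"pics/{n}0.png",im[:,:,::-1])
    m=env.camera_model(n);print(n,{k:np.round(v,3).tolist() for k,v in m.items()})
a=cv2.imread("pics/top0.png");print(a.shape)
E
```

```text
pics
{'time_s': 0.0, 'qpos': [-67.15, 18.35, 89.71, -0.0, 72.04, -1.15], 'qvel': [0.04, -0.06, 0.06, -0.05, 0.06, -0.03], 'effort': [-0.0, -41.25, -23.2, 0.07, 0.05, -0.0], 'ee_pos': [233.62, -524.86, 213.12], 'ee_rot': [-179.9, -0.0, 24.0], 'force': [0.2, -0.75, 0.86], 'torque': [0.04, -0.0, -0.03], 'gripper_force': 0.0, 'gripper_width': 90.96}
scene {'fx': 451.401, 'fy': 451.401, 'cx': 261.199, 'cy': 188.347, 'camera_from_world': [[-0.812, -0.584, -0.002, 632.749], [0.44, -0.615, 0.654, -127.908], [-0.384, 0.53, 0.756, -790.614], [0.0, 0.0, 0.0, 1.0]]}
top {'fx': 357.887, 'fy': 357.887, 'cx': 255.083, 'cy': 189.204, 'camera_from_world': [[-0.004, -1.0, 0.0, 264.244], [0.987, -0.004, 0.164, -594.398], [-0.164, 0.001, 0.987, -791.83], [0.0, 0.0, 0.0, 1.0]]}
(384, 512, 3)
```

View pics/top0.png

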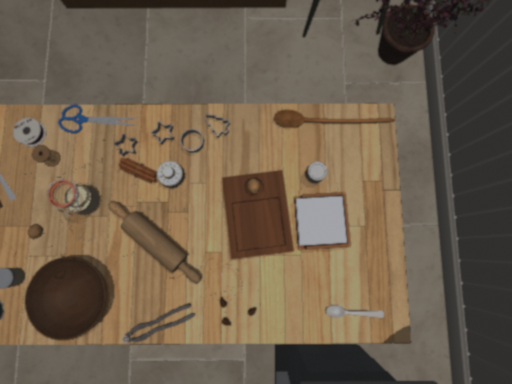

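View pics/scene0.png

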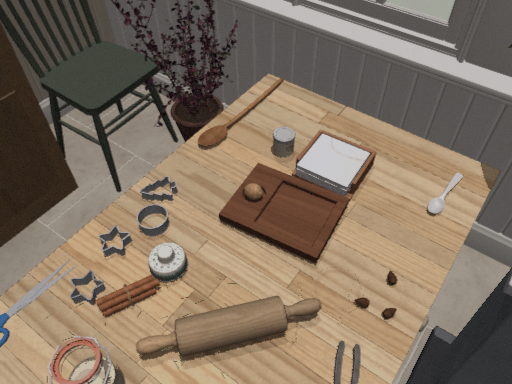

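The top view shows the tile at about (296–347, 195–246), the board with corners (223,177), (282,171), (292,250), (232,258), its recess around (259,228), the walnut at (253,186) and the tin at (317,172). I'll work out rough world positions, then look with the wrist camera.

```bash
cat > h.py <<'E'
from workcell import env
import numpy as np, cv2
from scipy.spatial.transform import Rotation as R
def proj(m,P):
    T=np.array(m["camera_from_world"]);p=np.atleast_2d(P)@T[:3,:3].T+T[:3,3]
    return np.c_[m["cx"]+m["fx"]*p[:,0]/-p[:,2], m["cy"]+m["fy"]*-p[:,1]/-p[:,2]]
def back(m,uv,z):
    T=np.array(m["camera_from_world"]);uv=np.atleast_2d(uv)
    d=np.c_[(uv[:,0]-m["cx"])/m["fx"],-(uv[:,1]-m["cy"])/m["fy"],-np.ones(len(uv))]@T[:3,:3]
    c=-T[:3,:3].T@T[:3,3]
    return c+d*((z-c[2])/d[:,2])[:,None]
def st():
    s=env.state();print(round(s["time_s"],2),*[np.round(s[k],1).tolist() for k in("ee_pos","ee_rot","force")],round(s["gripper_width"],1));return s
E
python3 - <<'E'
from h import *
m=env.camera_model("top")
print(back(m,[(296,197),(345,195),(347,244),(298,246)],38).round(0).tolist())
print(back(m,[(223,177),(282,171),(292,250),(232,258)],28).round(0).tolist())
w=env.camera_model("wrist");s=st()
T=np.array(w["camera_from_world"]);c=-T[:3,:3].T@T[:3,3]
print("cam in tool",(R.from_euler("xyz",s["ee_rot"],degrees=True).inv().apply(c-s["ee_pos"])).round(1), w["fx"],w["cx"],w["cy"]); print((T[:3,:3]@R.from_euler("xyz",s["ee_rot"],degrees=True).as_matrix()).round(3))
E
```

```text
[[578.0, 165.0, 38.0], [582.0, 48.0, 38.0], [467.0, 49.0, 38.0], [463.0, 163.0, 38.0]]
[[629.0, 339.0, 28.0], [644.0, 196.0, 28.0], [454.0, 176.0, 28.0], [436.0, 316.0, 28.0]]
0.1 [233.7, -524.9, 213.2] [-179.9, 0.0, 24.0] [-0.2, 0.1, 0.2] 91.1
cam in tool [  82.    -0.4 -170.3] 316.16263793512877 257.7533738210523 185.19512345137898
[[ 0.001  1.     0.001]
 [ 0.958 -0.001  0.288]
 [ 0.288  0.    -0.958]]
```

```bash
python3 -m jog '{"jaw":[30,30,30,30,30,30,30,30,30,30],"slide":[[0.9,-0.85,0],[0.9,-0.85,0],[0.9,-0.85,0],[0.9,-0.85,0],[0.9,-0.85,0],[0.9,-0.85,0],[0.9,-0.85,0],[0.9,-0.85,0],[0.9,-0.85,0],[0.9,-0.85,0]],"spin":[0,0,0,0,0,0,0,0,0,0]}' 20
python3 -m jog '{"jaw":[30,30,30,30,30,30,30,30,30,30],"slide":[[0.9,-0.85,0],[0.9,-0.85,0],[0.9,-0.85,0],[0.9,-0.85,0],[0.9,-0.85,0],[0.9,-0.85,0],[0.9,-0.85,0],[0.9,-0.85,0],[0.9,-0.85,0],[0.9,-0.85,0]],"spin":[0,0,0,0,0,0,0,0,0,0]}'
python3 -m jog '{"jaw":[30,30,30,30,30],"slide":[[0,0,0],[0,0,0],[0,0,0],[0,0,0],[0,0,0]],"spin":[0.9,0.9,0.7,0,0]}'
python3 - <<'E'
from h import *
s=st();w=env.camera_model("wrist");im=env.grab_frame("wrist");np.save("w1.npy",im);import pickle;pickle.dump(w,open("w1.pkl","wb"))
cv2.imwrite("pics/w1.png",cv2.resize(im[:,:,::-1],(800,600),interpolation=cv2.INTER_CUBIC))
E
```

```text
time_s: 1.1
ee_pos: [376.9, -181.0, 213.8]
ee_rot: [-180.0, 0.0, 24.0]
force: [0.1, -0.2, -0.0]
gripper_width: 29.9
gripper_force: 0.0
time_s: 2.1
ee_pos: [519.9, 161.7, 213.5]
ee_rot: [180.0, 0.1, 24.0]
force: [-0.1, -0.7, 1.0]
gripper_width: 30.1
gripper_force: 0.0
time_s: 2.6
ee_pos: [519.6, 160.1, 213.6]
ee_rot: [180.0, 0.0, 4.1]
force: [0.5, 0.3, 0.5]
gripper_width: 29.7
gripper_force: 0.0
2.6 [519.6, 160.1, 213.6] [180.0, 0.0, 4.1] [0.5, 0.3, 0.5] 29.7
```

View pics/w1.png

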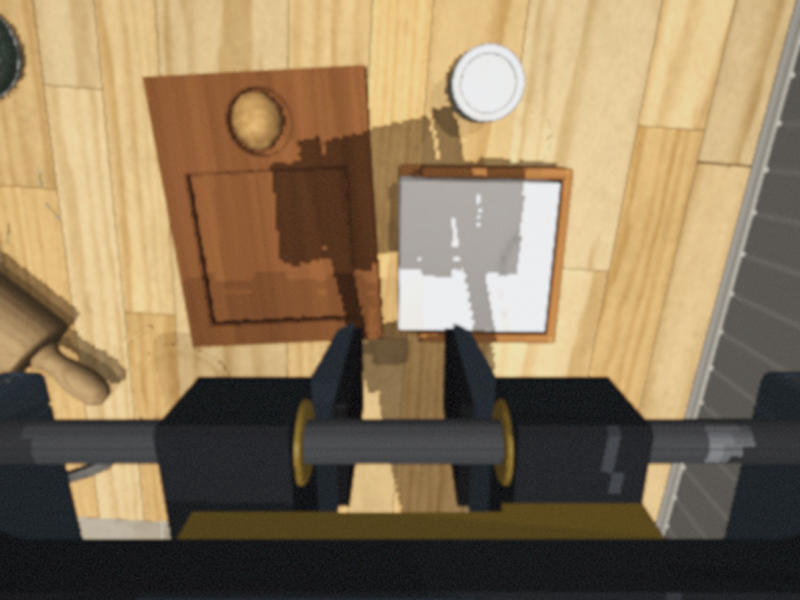

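The wrist picture (800x600) shows tile corners at about (399,177), (562,180), (548,333), (398,331); recess corners at about (189,174), (352,166), (213,325); and board outer corners at (146,77), (366,66), (382,338), (195,346).

Run:
```python
from h import *
import pickle
w=pickle.load(open("w1.pkl","rb"))
g=cv2.cvtColor(np.load("w1.npy"),cv2.COLOR_RGB2GRAY)
def f(n,pts,z):
    p=(np.array(pts,np.float32)+.5)/1.5625-.5
    q=back(w,p,z)
    print(n,q[:,:2].round(1).tolist())
    for i in range(len(q)):
        d=q[(i+1)%len(q)]-q[i];print("  side",np.hypot(*d[:2]).round(1),"ang",np.degrees(np.arctan2(d[1],d[0])).round(1))
    print("  ctr",q.mean(0).round(1))
f("tile",[(399,177),(562,180),(548,333),(398,331)],38)
f("board",[(146,77),(366,66),(382,338),(195,346)],27)
f("recess",[(189,174),(350,167),(372,318),(213,325)],27)
f("walnut",[(256,120)],40);f("tin",[(488,83)],48)
```

```text
tile [[577.4, 167.7], [583.5, 56.1], [471.2, 48.0], [464.7, 160.5]]
  side 111.7 ang -86.9
  side 112.5 ang -175.9
  side 112.7 ang 93.3
  side 112.9 ang 3.6
  ctr [524.2 108.1  38. ]
board [[629.5, 340.8], [646.9, 194.6], [453.6, 172.3], [436.3, 317.7]]
  side 147.3 ang -83.2
  side 194.6 ang -173.4
  side 146.4 ang 96.8
  side 194.6 ang 6.8
  ctr [541.6 256.4  27. ]
recess [[567.9, 315.5], [581.0, 202.5], [469.5, 181.0], [454.9, 303.0]]
  side 113.8 ang -83.4
  side 113.5 ang -169.1
  side 122.9 ang 96.8
  side 113.7 ang 6.3
  ctr [518.3 250.5  27. ]
walnut [[607.3, 264.2]]
  side 0.0 ang 0.0
  ctr [607.3 264.2  40. ]
tin [[639.9, 115.7]]
  side 0.0 ang 0.0
  ctr [639.9 115.7  48. ]
```

```bash
python3 -m jog '{"jaw":[20,20,20,20,20,20,20,20,20,20],"slide":[[0.02,0.5,0],[0,0.5,0],[0,0.5,0],[0,0.5,0.6],[0,0,0.8],[0,0,0.8],[0,0,0.8],[0,0,0.8],[0,0,0.8],[0,0,0.6]],"spin":[0,0,0,0,0,0,0,0,0,0]}' 20
python3 -m jog '{"jaw":[20,20,20,20,20,20],"slide":[[0,0,0.1],[0,0,0.1],[0,0,0],[0,0,0],[0,0,0],[0,0,0]],"spin":[0,0,0,0,0,0]}'
```

```text
time_s: 3.65
ee_pos: [524.0, 98.8, 56.6]
ee_rot: [180.0, 0.1, 3.9]
force: [0.5, 0.3, 0.3]
gripper_width: 20.2
gripper_force: 0.0
time_s: 4.25
ee_pos: [524.9, 100.5, 52.5]
ee_rot: [-180.0, -0.1, 4.0]
force: [-0.2, -0.2, -0.5]
gripper_width: 19.9
gripper_force: 0.0
```

```bash
python3 -m jog '{"jaw":[20,20,20,20,20,20,20,20,20,20],"slide":[[0,0,0.03],[0,0,0.03],[0,0,0.03],[0,0,0.03],[0,0,0.03],[0,0,0.03],[0,0,0.03],[0,0,0.03],[0,0,0.03],[0,0,0.03]],"spin":[0,0,0,0,0,0,0,0,0,0]}'
```

```text
time_s: 5.25
ee_pos: [524.5, 100.4, 42.8]
ee_rot: [180.0, 0.0, 4.0]
force: [0.3, -0.8, 0.2]
gripper_width: 19.8
gripper_force: 0.0
```

```bash
python3 -m jog '{"jaw":[20,20,20,20,20],"slide":[[0,0,0.02],[0,0,0.02],[0,0,0.02],[0,0,0],[0,0,0]],"spin":[0,0,0,0,0]}'
```

```text
time_s: 5.75
ee_pos: [524.6, 100.4, 41.2]
ee_rot: [180.0, -0.0, 4.0]
force: [1.3, -0.5, -0.2]
gripper_width: 20.1
gripper_force: 0.0
```

```bash
python3 -m jog '{"jaw":[20,20,20,20,20],"slide":[[0,0,0.02],[0,0,0.02],[0,0,0.02],[0,0,0],[0,0,0]],"spin":[0,0,0,0,0]}'
```

```text
time_s: 6.25
ee_pos: [524.6, 100.4, 39.3]
ee_rot: [180.0, -0.0, 4.0]
force: [-0.1, 0.1, -0.0]
gripper_width: 20.4
gripper_force: 0.0
```

```bash
python3 -m jog '{"jaw":[20,20,20,20],"slide":[[0,0,0.02],[0,0,0.02],[0,0,0],[0,0,0]],"spin":[0,0,0,0]}'
```

```text
time_s: 6.65
ee_pos: [524.6, 100.4, 38.1]
ee_rot: [180.0, 0.0, 4.0]
force: [-0.1, 0.3, -0.6]
gripper_width: 20.0
gripper_force: 0.0
```

```bash
python3 -m jog '{"jaw":[20,20,20,20],"slide":[[0,0,0.02],[0,0,0.02],[0,0,0],[0,0,0]],"spin":[0,0,0,0]}'
```

```text
time_s: 7.05
ee_pos: [524.7, 100.4, 37.6]
ee_rot: [180.0, -0.0, 4.0]
force: [-0.6, -1.2, 4.1]
gripper_width: 20.2
gripper_force: 2.6
```

```bash
python3 -m jog '{"jaw":[20,20,20,20],"slide":[[0,0,0.02],[0,0,0.02],[0,0,0],[0,0,0]],"spin":[0,0,0,0]}'
```

```text
time_s: 7.45
ee_pos: [524.7, 100.4, 37.6]
ee_rot: [180.0, -0.1, 4.0]
force: [-4.0, -0.4, 14.4]
gripper_width: 20.0
gripper_force: 6.8
```

```bash
python3 -m jog '{"jaw":[20,20,20,20],"slide":[[0,0,0.02],[0,0,0],[0,0,0],[0,0,0]],"spin":[0,0,0,0]}'
```

```text
time_s: 7.85
ee_pos: [524.7, 100.4, 37.6]
ee_rot: [180.0, -0.1, 4.0]
force: [-4.6, -1.1, 17.8]
gripper_width: 19.6
gripper_force: 8.9
```

```bash
python3 -m jog '{"jaw":[20,20,20,20],"slide":[[0,0,-0.05],[0,0,0],[0,0,0],[0,0,0]],"spin":[0,0,0,0]}'
```

```text
time_s: 8.25
ee_pos: [524.9, 100.4, 37.6]
ee_rot: [-180.0, -0.1, 4.0]
force: [-2.0, 0.3, 9.2]
gripper_width: 19.9
gripper_force: 4.5
```

```bash
python3 -m jog '{"jaw":[20,20,20,20],"slide":[[0,0,-0.013],[0,0,0],[0,0,0],[0,0,0]],"spin":[0,0,0,0]}'
python3 -m jog '{"jaw":[20,20,20,20,20],"slide":[[0,-0.05,0],[0,-0.05,0],[0,-0.05,0],[0,-0.05,0],[0,-0.05,0]],"spin":[0,0,0,0,0]}'
```

```text
time_s: 8.65
ee_pos: [524.9, 100.4, 37.6]
ee_rot: [180.0, -0.0, 4.0]
force: [-0.8, -0.5, 7.7]
gripper_width: 19.9
gripper_force: 3.4
time_s: 9.15
ee_pos: [524.9, 107.4, 37.6]
ee_rot: [179.9, -0.1, 4.0]
force: [-0.3, -2.3, 6.2]
gripper_width: 19.9
gripper_force: 2.9
```

```bash
python3 -m jog '{"jaw":[20,20,20,20,20,20],"slide":[[0,-0.06,0],[0,-0.06,0],[0,-0.06,0],[0,-0.06,0],[0,-0.06,0],[0,-0.06,0]],"spin":[0,0,0,0,0,0]}'
```

```text
time_s: 9.75
ee_pos: [524.2, 118.2, 37.6]
ee_rot: [179.9, -0.1, 4.0]
force: [-0.1, -2.8, 6.4]
gripper_width: 20.0
gripper_force: 2.9
```

Run:
```python
from h import *
s=st();w=env.camera_model("wrist");im=env.grab_frame("wrist");t=env.grab_frame("top");sc=env.grab_frame("scene")
a=cv2.resize(im[90:384,60:460,::-1],(800,588),interpolation=cv2.INTER_CUBIC)
a[400:588,0:400]=0
b=cv2.resize(sc[120:264,210:390,::-1],(235*800//640,235));a[-235:,:b.shape[1]]=b
cv2.imwrite("pics/w2.png",a)
```

```text
9.75 [524.2, 118.2, 37.6] [179.9, -0.1, 4.0] [-0.1, -2.8, 6.4] 20.0
```

View pics/w2.png

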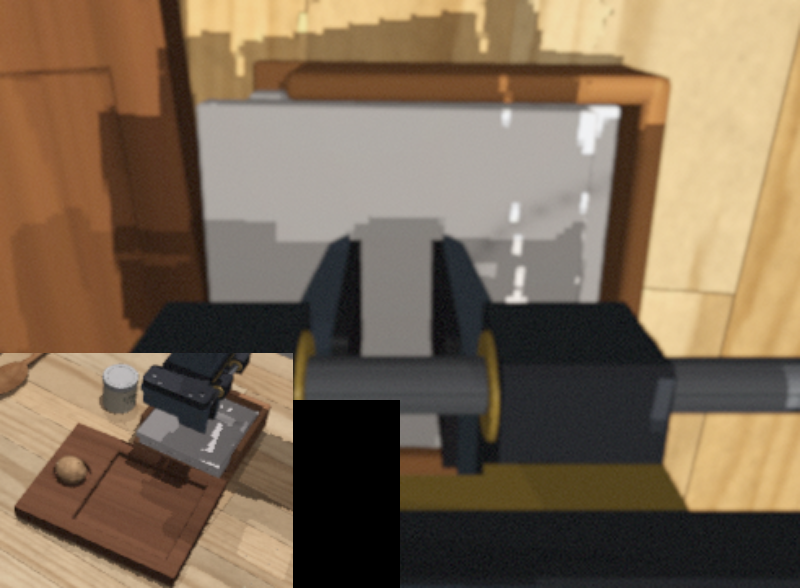

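The picture shows the tile moved left (left edge x≈200) with white reaching right to ≈618, next to the dark inner wall. I'll check where the mid tile should project.

Run:
```python
from h import *
w=env.camera_model("wrist")
def sq(c,yaw,z,h=55):
    a=np.radians(yaw);r=np.array([[np.cos(a),-np.sin(a)],[np.sin(a),np.cos(a)]])
    return np.c_[(np.array([[h,h],[h,-h],[-h,-h],[-h,h]])@r.T)+c,np.full(4,z)]
cr=lambda p:((proj(w,p)-[60,90])*2).round(0).tolist()
print("mid",cr(sq([524.2,108.1],3.5,27.6)))
print("top0",cr(sq([524.2,108.1],3.5,37.6)))
print("top moved",cr(sq([523.2,125.9],3.5,37.6)))
```

```text
mid [[242.0, 99.0], [627.0, 103.0], [590.0, 430.0], [262.0, 427.0]]
top0 [[234.0, 105.0], [640.0, 109.0], [599.0, 450.0], [256.0, 447.0]]
top moved [[168.0, 104.0], [574.0, 108.0], [543.0, 449.0], [200.0, 446.0]]
```

Run:
```python
from h import *
w=env.camera_model("wrist");im=env.grab_frame("wrist");np.save("w2.npy",im)
for r in (145,155,165,170,185,200):
    print(r,"L",im[r,150:176].mean(1).astype(int).tolist(),"R",im[r,345:395].mean(1).astype(int).tolist())
a=cv2.resize(im[125:245,330:400,::-1],None,fx=4.9,fy=4.9,interpolation=cv2.INTER_CUBIC)
b=cv2.resize(im[125:245,130:200,::-1],None,fx=4.9,fy=4.9,interpolation=cv2.INTER_CUBIC)
cv2.imwrite("pics/w3.png",np.hstack([b,a]))
```

```text
145 L [29, 34, 34, 29, 41, 30, 33, 55, 99, 139, 159, 168, 167, 168, 169, 168, 169, 167, 169, 169, 169, 170, 169, 169, 169, 168] R [137, 138, 147, 168, 180, 181, 182, 179, 179, 183, 190, 201, 215, 227, 235, 239, 240, 240, 240, 239, 239, 240, 240, 237, 221, 177, 103, 48, 40, 42, 43, 42, 42, 38, 43, 52, 79, 96, 110, 121, 136, 145, 147, 146, 143, 140, 136, 133, 136, 159]
155 L [33, 32, 28, 36, 34, 33, 33, 33, 55, 101, 140, 161, 168, 168, 168, 168, 166, 167, 168, 168, 169, 168, 166, 169, 168, 168] R [171, 171, 170, 172, 194, 224, 238, 241, 242, 241, 242, 240, 231, 214, 211, 212, 196, 177, 170, 171, 170, 171, 166, 143, 100, 58, 41, 40, 40, 40, 40, 43, 41, 41, 48, 62, 72, 77, 81, 82, 85, 84, 80, 82, 82, 82, 83, 109, 154, 184]
165 L [53, 43, 31, 30, 33, 34, 33, 33, 39, 72, 122, 153, 165, 167, 167, 168, 168, 169, 168, 168, 168, 168, 167, 169, 168, 168] R [170, 171, 170, 170, 169, 173, 192, 221, 235, 238, 236, 227, 201, 177, 169, 170, 169, 171, 171, 169, 169, 164, 140, 101, 58, 44, 45, 44, 42, 42, 43, 42, 44, 45, 51, 61, 68, 69, 74, 79, 80, 84, 81, 83, 80, 88, 132, 177, 197, 201]
170 L [57, 50
[... 354 characters left out ...]
 57, 55, 53, 41, 35, 28, 34, 30, 36, 49, 94, 140, 160, 167, 168, 168, 168, 169, 169, 167, 169, 168, 169, 169, 168] R [160, 160, 160, 161, 160, 160, 161, 168, 169, 161, 152, 150, 150, 152, 156, 156, 159, 159, 158, 150, 119, 76, 49, 44, 42, 40, 42, 41, 44, 40, 46, 51, 57, 65, 69, 76, 79, 78, 81, 80, 81, 82, 85, 114, 162, 190, 200, 203, 203, 205]
200 L [55, 60, 55, 54, 55, 47, 38, 26, 26, 21, 30, 42, 77, 113, 132, 136, 137, 137, 136, 137, 136, 136, 135, 137, 138, 139] R [169, 164, 160, 157, 155, 155, 153, 146, 145, 156, 166, 169, 170, 169, 168, 168, 168, 162, 137, 98, 58, 42, 45, 46, 39, 40, 42, 41, 43, 49, 55, 61, 73, 75, 79, 79, 79, 82, 82, 80, 85, 118, 166, 191, 200, 200, 199, 201, 201, 200]
```

View pics/w3.png

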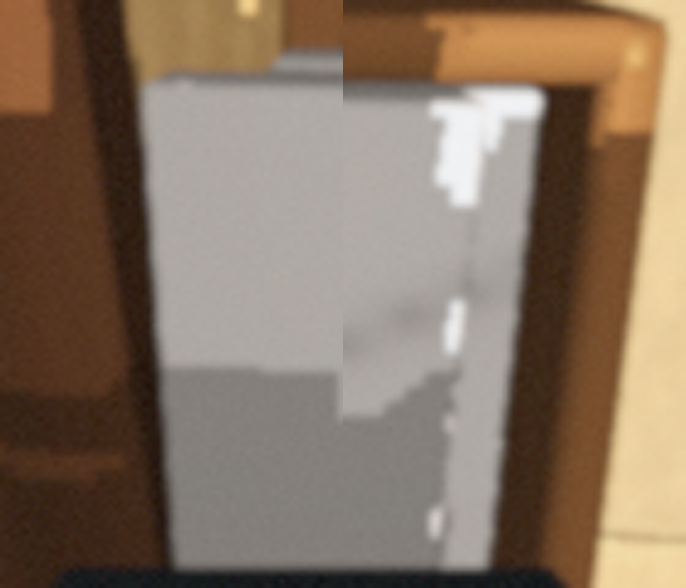

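Mid tile right edge is at raw col ≈367 and the top tile's at ≈356, so mid has stayed put. The top moved about 10 mm against 18 mm for the fingers, so there was some slip. The camera rides on the tool, so the left-edge column in row 170 (now 160.2) measures slip directly. I'll press slightly harder and track it.

```bash
cat > slip.py <<'E'
from h import *
im=env.grab_frame("wrist").mean(2)
for r in (150,170,185):
    p=cv2.GaussianBlur(im[r-1:r+2].mean(0)[None].astype(np.float32),(3,1),0)[0]
    d=np.diff(p[60:300]);i=[k+60.5 for k in np.argsort(-d)[:1]];j=[k+60.5 for k in np.argsort(d)[:1]]
    print(r,"rise",i,round(float(d.max())),end="; ")
st()
E
python3 -m jog '{"jaw":[20,20,20],"slide":[[0,0,0.004],[0,0,0],[0,0,0]],"spin":[0,0,0]}'; python3 slip.py
python3 -m jog '{"jaw":[20,20,20,20,20,20],"slide":[[0,-0.03,0],[0,-0.04,0],[0,-0.05,0],[0,-0.05,0],[0,-0.05,0],[0,-0.05,0]],"spin":[0,0,0,0,0,0]}'; python3 slip.py
```

```text
time_s: 10.25
ee_pos: [524.2, 118.4, 37.6]
ee_rot: [180.0, -0.1, 4.0]
force: [-0.3, -1.6, 7.1]
gripper_width: 19.8
gripper_force: 3.3
150 rise [np.float64(158.5)] 39; 170 rise [np.float64(160.5)] 39; 185 rise [np.float64(161.5)] 39; 10.3 [524.2, 118.4, 37.6] [180.0, -0.1, 4.0] [-0.3, -1.8, 6.0] 19.8
time_s: 10.9
ee_pos: [523.7, 126.3, 37.6]
ee_rot: [179.9, -0.1, 4.0]
force: [-0.7, -2.3, 6.2]
gripper_width: 19.8
gripper_force: 3.2
150 rise [np.float64(158.5)] 33; 170 rise [np.float64(160.5)] 33; 185 rise [np.float64(161.5)] 33; 10.95 [523.7, 126.5, 37.6] [180.0, -0.1, 4.0] [-0.3, -1.6, 6.5] 20.3
```

```bash
python3 -m jog '{"jaw":[20,20,20,20,20,20,20,20,20,20],"slide":[[0,-0.04,0.001],[0,-0.06,0],[0,-0.07,0],[0,-0.07,0],[0,-0.07,0],[0,-0.07,0],[0,-0.07,0],[0,-0.07,0],[0,-0.07,0],[0,-0.07,0]],"spin":[0,0,0,0,0,0,0,0,0,0]}'; python3 slip.py
```

```text
time_s: 11.95
ee_pos: [522.3, 146.0, 37.6]
ee_rot: [179.9, -0.1, 4.0]
force: [0.4, -3.0, 6.4]
gripper_width: 20.2
gripper_force: 3.4
150 rise [np.float64(194.5)] 31; 170 rise [np.float64(194.5)] 35; 185 rise [np.float64(195.5)] 33; 12.0 [522.3, 146.2, 37.6] [180.0, -0.1, 4.0] [0.4, -2.6, 6.7] 20.3
```

Run:
```python
from h import *
im=env.grab_frame("wrist");np.save("w4.npy",im)
cv2.imwrite("pics/w4.png",cv2.resize(im[60:300,60:460,::-1],(800,480),interpolation=cv2.INTER_CUBIC))
```

```text
(no output)
```

View pics/w4.png

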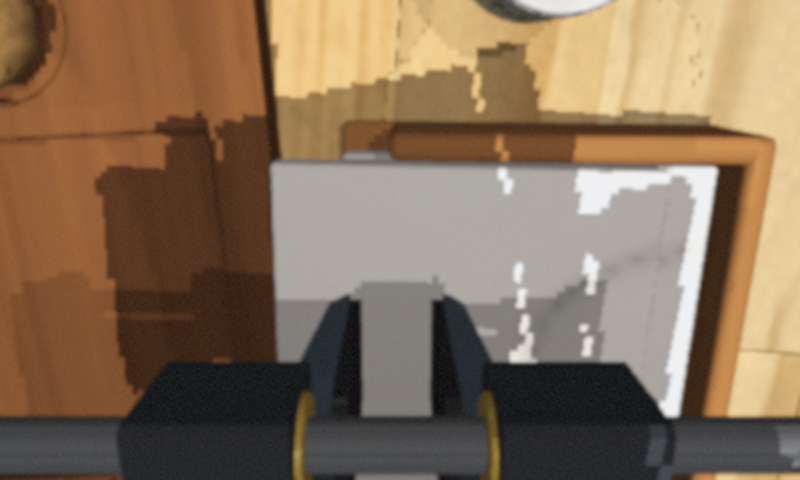

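The tile's left edge now shows at raw col ≈196 (crop 272), so the fingers slipped. I'll work out where the tile is.

Run:
```python
from h import *
w=env.camera_model("wrist");st()
r=lambda p:(np.array(p)/2+[60,60]-.25)
print("tile TL,TR",back(w,r([(272,161),(668,168),(277,362)]),37.6).round(1).tolist())
print("mid TR",back(w,r([(717,167)]),27.6).round(1).tolist(),"side L",back(w,r([(345,155)]),27.6).round(1).tolist(),back(w,r([(345,155)]),17.6).round(1).tolist())
print("board edge",back(w,r([(264,20),(276,158)]),26).round(1).tolist())
print("caddy +y end of wall",back(w,r([(345,122)]),38.6).round(1).tolist())
```

```text
12.05 [522.3, 146.2, 37.6] [180.0, -0.1, 4.0] [-0.2, -1.3, 7.8] 19.7
tile TL,TR [[575.7, 184.1, 37.6], [581.4, 77.1, 37.6], [515.9, 181.7, 37.6]]
mid TR [[581.4, 58.7, 27.6]] side L [[577.3, 165.2, 27.6]] [[575.8, 165.9, 17.6]]
board edge [[612.0, 188.9, 26.0], [574.7, 185.1, 26.0]]
caddy +y end of wall [[587.5, 164.8, 38.6]]
```

```bash
python3 -m jog '{"jaw":[20,20,20,20,20,20],"slide":[[0,0,-0.05],[0,0,-0.1],[0,0.3,0],[0,0.3,0],[0,0.3,0],[0,0,0]],"spin":[0,0,0,0,0,0]}'
python3 -m jog '{"jaw":[20,20,20,20,20,20,20,20,20,20],"slide":[[0,0,0.03],[0,0,0.03],[0,0,0.02],[0,0,0.015],[0,0,0.015],[0,0,0.01],[0,0,0.01],[0,0,0.01],[0,0,0],[0,0,0]],"spin":[0,0,0,0,0,0,0,0,0,0]}'
```

```text
time_s: 12.65
ee_pos: [523.1, 118.1, 41.2]
ee_rot: [180.0, 0.0, 3.9]
force: [0.6, -0.4, 0.3]
gripper_width: 20.1
gripper_force: 0.0
time_s: 13.65
ee_pos: [523.2, 119.7, 37.6]
ee_rot: [-180.0, -0.0, 4.0]
force: [-1.7, 0.5, 5.6]
gripper_width: 20.0
gripper_force: 2.7
```

```bash
python3 -m jog '{"jaw":[20,20,20],"slide":[[0,0,0.008],[0,0,0],[0,0,0]],"spin":[0,0,0]}'; python3 slip.py
python3 -m jog '{"jaw":[20,20,20,20,20],"slide":[[0,-0.03,0],[0,-0.03,0],[0,-0.03,0],[0,-0.03,0],[0,-0.03,0]],"spin":[0,0,0,0,0]}'; python3 slip.py
```

```text
time_s: 13.95
ee_pos: [523.2, 119.6, 37.6]
ee_rot: [-180.0, -0.0, 4.0]
force: [-2.6, 0.4, 7.2]
gripper_width: 19.9
gripper_force: 3.5
150 rise [np.float64(146.5)] 35; 170 rise [np.float64(147.5)] 32; 185 rise [np.float64(149.5)] 34; 14.0 [523.2, 119.7, 37.6] [-180.0, -0.0, 4.0] [-2.1, 1.2, 7.3] 19.9
time_s: 14.5
ee_pos: [523.7, 123.5, 37.6]
ee_rot: [179.9, -0.1, 4.0]
force: [0.7, -2.5, 5.5]
gripper_width: 19.6
gripper_force: 2.8
150 rise [np.float64(149.5)] 33; 170 rise [np.float64(151.5)] 35; 185 rise [np.float64(152.5)] 35; 14.55 [523.7, 123.6, 37.6] [179.9, -0.1, 4.0] [0.3, -2.9, 6.3] 20.2
```

```bash
python3 -m jog '{"jaw":[20,20,20,20,20,20],"slide":[[0,0,0.008],[0,-0.03,0],[0,-0.03,0],[0,-0.03,0],[0,-0.03,0],[0,-0.03,0]],"spin":[0,0,0,0,0,0]}'; python3 slip.py
```

```text
time_s: 15.15
ee_pos: [523.8, 128.0, 37.6]
ee_rot: [179.9, -0.2, 4.0]
force: [0.4, -2.7, 7.1]
gripper_width: 20.1
gripper_force: 3.4
150 rise [np.float64(150.5)] 34; 170 rise [np.float64(151.5)] 34; 185 rise [np.float64(152.5)] 33; 15.2 [523.8, 128.1, 37.6] [179.9, -0.2, 4.0] [0.6, -3.0, 6.9] 20.2
```

```bash
python3 -m jog '{"jaw":[20,20,20,20,20,20,20,20],"slide":[[0,-0.04,0.002],[0,-0.04,0],[0,-0.04,0],[0,-0.04,0],[0,-0.04,0],[0,-0.04,0],[0,-0.04,0],[0,-0.04,0]],"spin":[0,0,0,0,0,0,0,0]}'; python3 slip.py
```

```text
time_s: 16.0
ee_pos: [523.1, 137.5, 37.6]
ee_rot: [179.9, -0.2, 4.0]
force: [-0.1, -3.2, 6.4]
gripper_width: 20.1
gripper_force: 3.6
150 rise [np.float64(167.5)] 33; 170 rise [np.float64(168.5)] 35; 185 rise [np.float64(169.5)] 36; 16.05 [523.1, 137.6, 37.6] [179.9, -0.2, 4.0] [0.3, -3.0, 7.0] 20.1
```

```bash
python3 -m jog '{"jaw":[20,20,20,20,20,20],"slide":[[0,0,0.008],[0,0,0],[0,-0.03,0],[0,-0.03,0],[0,-0.03,0],[0,-0.03,0]],"spin":[0,0,0,0,0,0]}'; python3 slip.py
```

```text
time_s: 16.65
ee_pos: [523.1, 141.1, 37.6]
ee_rot: [179.9, -0.2, 4.0]
force: [0.7, -3.4, 8.5]
gripper_width: 20.4
gripper_force: 4.2
150 rise [np.float64(167.5)] 35; 170 rise [np.float64(168.5)] 34; 185 rise [np.float64(169.5)] 35; 16.7 [523.1, 141.2, 37.6] [179.9, -0.2, 4.0] [-0.7, -2.1, 8.8] 20.1
```

```bash
python3 -m jog '{"jaw":[20,20],"slide":[[0,0,-0.006],[0,0,0]],"spin":[0,0]}'
python3 - <<'E'
from h import *
im=env.grab_frame("wrist");w=env.camera_model("wrist");np.save("w5.npy",im)
cv2.imwrite("pics/w5.png",cv2.resize(im[60:300,60:460,::-1],(800,480),interpolation=cv2.INTER_CUBIC))
for n in ("w2","w4","w5"):
    g=np.load(n+".npy").mean(2)
    for r in(150,165,185):
        d=np.diff(g[r-1:r+2].mean(0));print(n,r,"falls",[k for k in range(340,480) if d[k]<-20])
E
```

```text
time_s: 16.9
ee_pos: [523.1, 141.2, 37.6]
ee_rot: [179.9, -0.2, 4.0]
force: [-0.2, -3.1, 7.2]
gripper_width: 19.9
gripper_force: 3.5
w2 150 falls [361, 362, 368, 369, 370]
w2 165 falls [356, 357, 366, 367, 368, 444]
w2 185 falls [364, 365, 366, 439]
w4 150 falls [394, 416, 417, 418]
w4 165 falls [359, 360, 414, 415, 416]
w4 185 falls [410, 411, 412, 413]
w5 150 falls [367, 368, 407, 408, 409, 410]
w5 165 falls [405, 406, 407]
w5 185 falls [402, 403, 404, 472]
```

View pics/w5.png

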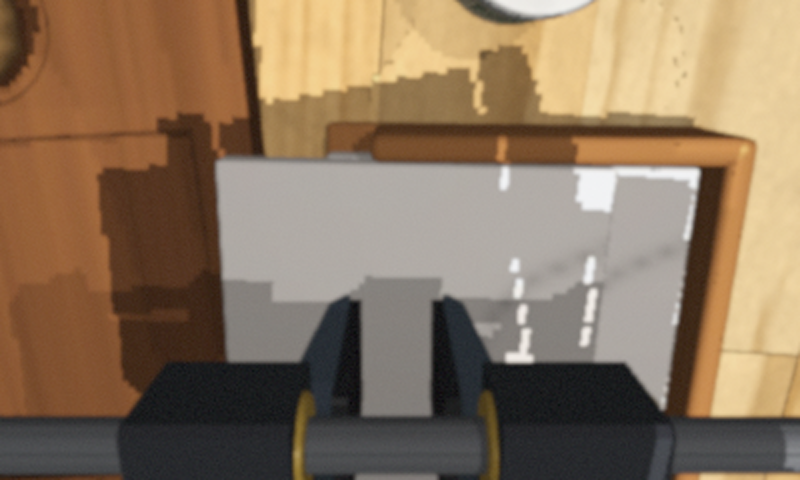

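The tile now overhangs the board (left edge at crop x≈217). The mid tile's right edge at crop ≈698 fits it being unmoved (within 0.2 mm). I'll continue at about 7.7 N.

```bash
python3 -m jog '{"jaw":[20,20,20,20,20,20],"slide":[[0,-0.02,0.004],[0,-0.03,0],[0,-0.03,0],[0,-0.03,0],[0,-0.03,0],[0,-0.03,0]],"spin":[0,0,0,0,0,0]}'; python3 slip.py
```

```text
time_s: 17.55
ee_pos: [522.7, 146.2, 37.6]
ee_rot: [179.9, -0.2, 4.0]
force: [-0.1, -4.6, 7.8]
gripper_width: 19.9
gripper_force: 4.0
150 rise [np.float64(167.5)] 37; 170 rise [np.float64(168.5)] 34; 185 rise [np.float64(169.5)] 34; 17.6 [522.7, 146.3, 37.6] [179.9, -0.2, 4.0] [0.3, -1.5, 7.8] 20.2
```

```bash
python3 -m jog '{"jaw":[20,20,20,20,20,20],"slide":[[0,-0.03,0.0],[0,-0.03,0],[0,-0.03,0],[0,-0.03,0],[0,-0.03,0],[0,-0.03,0]],"spin":[0,0,0,0,0,0]}'; python3 slip.py
```

```text
time_s: 18.2
ee_pos: [522.3, 151.6, 37.6]
ee_rot: [179.9, -0.2, 4.0]
force: [0.6, -3.9, 8.0]
gripper_width: 19.7
gripper_force: 4.0
150 rise [np.float64(167.5)] 33; 170 rise [np.float64(169.5)] 31; 185 rise [np.float64(169.5)] 33; 18.25 [522.3, 151.7, 37.6] [179.9, -0.2, 4.0] [-0.2, -2.8, 8.3] 19.8
```

```bash
python3 -m jog '{"jaw":[20,20,20,20,20,20],"slide":[[0,-0.03,0.0],[0,-0.03,0],[0,-0.03,0],[0,-0.03,0],[0,-0.03,0],[0,-0.03,0]],"spin":[0,0,0,0,0,0]}'; python3 slip.py
```

```text
time_s: 18.85
ee_pos: [521.9, 157.0, 37.6]
ee_rot: [179.9, -0.2, 4.0]
force: [-0.3, -3.1, 7.8]
gripper_width: 20.1
gripper_force: 4.0
150 rise [np.float64(167.5)] 31; 170 rise [np.float64(168.5)] 29; 185 rise [np.float64(169.5)] 30; 18.9 [521.9, 157.1, 37.6] [179.9, -0.2, 4.0] [-0.3, -3.0, 7.3] 20.3
```

```bash
python3 -m jog '{"jaw":[20,20,20,20,20,20,20],"slide":[[0,-0.03,0.002],[0,-0.03,0],[0,-0.03,0],[0,-0.03,0],[0,-0.03,0],[0,-0.03,0],[0,-0.03,0]],"spin":[0,0,0,0,0,0,0]}'; python3 slip.py
```

```text
time_s: 19.6
ee_pos: [521.5, 163.2, 37.6]
ee_rot: [179.9, -0.2, 4.0]
force: [0.3, -3.0, 9.0]
gripper_width: 19.9
gripper_force: 4.1
150 rise [np.float64(167.5)] 31; 170 rise [np.float64(169.5)] 31; 185 rise [np.float64(169.5)] 31; 19.65 [521.5, 163.4, 37.6] [179.9, -0.2, 4.0] [-0.9, -3.4, 8.4] 20.1
```

```bash
python3 -m jog '{"jaw":[20,20,20,20,20,20],"slide":[[0,-0.03,0.0],[0,-0.03,0],[0,-0.03,0],[0,-0.03,0],[0,-0.03,0],[0,-0.03,0]],"spin":[0,0,0,0,0,0]}'; python3 slip.py
```

```text
time_s: 20.25
ee_pos: [521.1, 168.6, 37.6]
ee_rot: [179.9, -0.2, 4.0]
force: [0.4, -3.8, 7.7]
gripper_width: 20.2
gripper_force: 4.1
150 rise [np.float64(167.5)] 30; 170 rise [np.float64(169.5)] 32; 185 rise [np.float64(170.5)] 30; 20.3 [521.1, 168.7, 37.6] [179.9, -0.2, 4.0] [0.4, -2.9, 8.7] 19.9
```

```bash
cat > mid.py <<'E'
from h import *
s=st();g=env.grab_frame("wrist").mean(2)
for r,c in((150,408.5),(165,406),(185,403)):
    p=c+(s["ee_pos"][1]-141.2)*1.71
    d=np.diff(g[r-1:r+2].mean(0));print(r,"pred",round(p,1),"falls",[(k,int(d[k])) for k in range(max(340,int(p)-20),min(510,int(p)+20)) if d[k]<-20])
E
python3 mid.py
```

```text
20.3 [521.1, 168.7, 37.6] [179.9, -0.2, 4.0] [0.4, -2.9, 8.7] 19.9
150 pred 455.6 falls [(455, -44), (456, -67), (457, -51)]
165 pred 453.1 falls [(452, -38), (453, -67), (454, -55)]
185 pred 450.1 falls [(448, -36), (449, -64), (450, -57), (451, -21)]
```

```bash
python3 -m jog '{"jaw":[20,20,20,20,20,20,20],"slide":[[0,-0.03,-0.003],[0,-0.03,0],[0,-0.03,0],[0,-0.03,0],[0,-0.03,0],[0,-0.03,0],[0,-0.03,0]],"spin":[0,0,0,0,0,0,0]}'; python3 slip.py
```

```text
time_s: 21.05
ee_pos: [520.7, 175.1, 37.6]
ee_rot: [179.9, -0.2, 4.0]
force: [-0.2, -2.5, 7.9]
gripper_width: 20.3
gripper_force: 3.8
150 rise [np.float64(169.5)] 34; 170 rise [np.float64(170.5)] 31; 185 rise [np.float64(171.5)] 32; 21.1 [520.7, 175.2, 37.6] [180.0, -0.2, 4.0] [0.6, -2.7, 7.9] 20.2
```

```bash
python3 -m jog '{"jaw":[20,20,20,20,20],"slide":[[0,-0.03,0.0],[0,-0.03,0],[0,-0.03,0],[0,-0.03,0],[0,-0.03,0]],"spin":[0,0,0,0,0]}'; python3 slip.py
```

```text
time_s: 21.6
ee_pos: [520.2, 179.6, 37.5]
ee_rot: [180.0, -0.2, 4.0]
force: [0.8, -1.8, 8.0]
gripper_width: 19.9
gripper_force: 3.3
150 rise [np.float64(169.5)] 30; 170 rise [np.float64(170.5)] 31; 185 rise [np.float64(171.5)] 31; 21.65 [520.2, 179.7, 37.4] [180.0, -0.2, 4.0] [0.4, -2.0, 6.4] 20.0
```

```bash
python3 -m jog '{"jaw":[20,20,20,20,20,20],"slide":[[0,-0.03,0.008],[0,-0.03,0.002],[0,-0.03,0.002],[0,-0.03,0.002],[0,-0.03,0.002],[0,-0.03,0.002]],"spin":[0,0,0,0,0,0]}'; python3 slip.py
```

```text
time_s: 22.25
ee_pos: [520.4, 185.2, 37.1]
ee_rot: [180.0, -0.2, 4.0]
force: [1.0, -1.7, 6.1]
gripper_width: 19.8
gripper_force: 3.1
150 rise [np.float64(172.5)] 30; 170 rise [np.float64(173.5)] 29; 185 rise [np.float64(173.5)] 31; 22.3 [520.4, 185.4, 37.0] [180.0, -0.2, 4.0] [0.7, -0.7, 5.9] 19.9
```

```bash
python3 -m jog '{"jaw":[20,20,20,20,20],"slide":[[0,-0.03,0.003],[0,-0.03,0.002],[0,-0.03,0.002],[0,-0.03,0.002],[0,-0.03,0.002]],"spin":[0,0,0,0,0]}'; python3 slip.py
```

```text
time_s: 22.8
ee_pos: [520.0, 189.7, 36.7]
ee_rot: [180.0, -0.2, 4.0]
force: [1.1, -2.6, 6.4]
gripper_width: 19.4
gripper_force: 3.1
150 rise [np.float64(175.5)] 32; 170 rise [np.float64(175.5)] 32; 185 rise [np.float64(175.5)] 29; 22.85 [520.0, 189.9, 36.7] [180.0, -0.2, 4.0] [1.1, -1.1, 6.3] 19.6
```

```bash
python3 -m jog '{"jaw":[20,20,20,20,20,20],"slide":[[0,-0.03,0.014],[0,-0.03,0.003],[0,-0.03,0.003],[0,-0.03,0.003],[0,-0.03,0.003],[0,0,0]],"spin":[0,0,0,0,0,0]}'; python3 slip.py
```

```text
time_s: 23.45
ee_pos: [520.1, 194.4, 36.3]
ee_rot: [-180.0, -0.3, 4.0]
force: [1.2, -2.0, 7.9]
gripper_width: 20.3
gripper_force: 4.0
150 rise [np.float64(175.5)] 31; 170 rise [np.float64(175.5)] 29; 185 rise [np.float64(176.5)] 30; 23.5 [520.1, 194.4, 36.3] [180.0, -0.3, 4.0] [1.0, -1.6, 8.4] 19.7
```

```bash
python3 -m jog '{"jaw":[20,20,20,20,20],"slide":[[0,-0.03,0.003],[0,-0.03,0.002],[0,-0.03,0.002],[0,-0.03,0.002],[0,0,0]],"spin":[0,0,0,0,0]}'; python3 slip.py
python3 - <<'E'
from h import *
im=env.grab_frame("wrist");w=env.camera_model("wrist");np.save("w6.npy",im)
import pickle;pickle.dump(w,open("w6.pkl","wb"))
sc=env.grab_frame("scene")
a=cv2.resize(im[60:300,60:460,::-1],(800,480),interpolation=cv2.INTER_CUBIC)
cv2.imwrite("pics/w6.png",a);cv2.imwrite("pics/s6.png",cv2.resize(sc[120:270,200:400,::-1],(800,600),interpolation=cv2.INTER_CUBIC))
E
```

```text
time_s: 24.0
ee_pos: [520.0, 198.1, 36.0]
ee_rot: [-180.0, -0.3, 4.0]
force: [1.2, -1.4, 8.1]
gripper_width: 19.9
gripper_force: 3.8
150 rise [np.float64(175.5)] 31; 170 rise [np.float64(175.5)] 29; 185 rise [np.float64(176.5)] 30; 24.05 [520.0, 198.0, 36.0] [-180.0, -0.3, 4.0] [1.4, -1.3, 7.5] 19.9
```

View pics/w6.png

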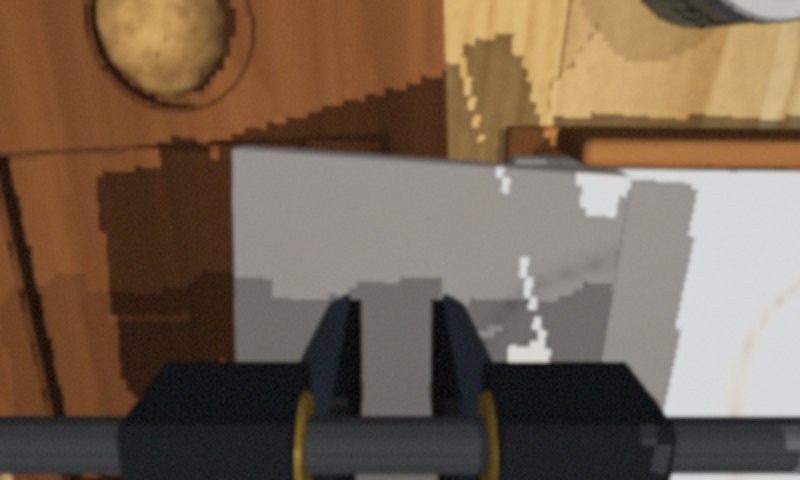

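Tile corners in this picture: TL at crop (234,146), TR at about (632,172). The recess far corner is at (8,156), with its left edge running to (60,410). Next I compute the offsets.

```bash
python3 - <<'E'
from h import *
import pickle
w=pickle.load(open("w6.pkl","rb"));r=lambda p:(np.array(p)/2+[60,60]-.25)
t=back(w,r([(234,146),(632,172),(234,360),(605,360)]),36);print("tile",t.round(1).tolist())
d=t[0]-t[1];print("len",np.hypot(*d[:2]),"yaw",np.degrees(np.arctan2(-d[0],d[1])))
b=back(w,r([(8,156),(60,410),(230,145)]),25.5);print("recess",b.round(1).tolist())
d=b[0]-b[1];a=np.arctan2(d[1],d[0]);print("yaw",np.degrees(a))
u=np.array([np.cos(a),np.sin(a)]);v=np.array([-u[1],u[0]]);print("centre",b[0,:2]-57*u-57*v)
E
python3 mid.py
```

```text
tile [[576.7, 246.1, 36.0], [577.3, 138.4, 36.0], [513.4, 246.2, 36.0], [521.3, 136.5, 36.0]]
len 107.77290097414725 yaw 0.3451158361624489
recess [[567.7, 313.3, 25.5], [486.2, 304.9, 25.5], [575.4, 249.9, 25.5]]
yaw 5.858273272435262
centre [516.85275358 250.78386667]
24.15 [520.0, 198.1, 36.0] [-180.0, -0.3, 4.0] [1.0, -1.5, 8.0] 19.8
150 pred 505.7 falls [(507, -22), (508, -49), (509, -62)]
165 pred 503.2 falls [(504, -36), (505, -63), (506, -53), (507, -20)]
185 pred 500.2 falls [(499, -32), (500, -57), (501, -54), (502, -24)]
```

```bash
python3 -m jog '{"jaw":[20,20,20,20,20,20],"slide":[[0,0,-0.05],[0,0,-0.15],[0.02,0.3,0],[0,0.3,0],[0,0.3,0],[0,0,0]],"spin":[0,0,0,0,0,0]}'
python3 -m jog '{"jaw":[20,20,20,20,20,20,20,20,20,20],"slide":[[0,0,0.03],[0,0,0.03],[0,0,0.02],[0,0,0.02],[0,0,0.02],[0,0,0.01],[0,0,0.01],[0,0,0.01],[0,0,0],[0,0,0]],"spin":[0,0,0,0,0,0,0,0,0,0]}'
```

```text
time_s: 24.8
ee_pos: [520.0, 169.5, 40.3]
ee_rot: [180.0, 0.1, 3.9]
force: [0.4, -0.3, -0.4]
gripper_width: 20.2
gripper_force: 0.0
time_s: 25.8
ee_pos: [520.3, 171.1, 37.9]
ee_rot: [180.0, -0.0, 4.0]
force: [-3.9, -2.4, 13.3]
gripper_width: 20.1
gripper_force: 6.7
```

```bash
python3 -m jog '{"jaw":[20,20,20],"slide":[[0,0,-0.02],[0,0,0],[0,0,0]],"spin":[0,0,0]}'
python3 - <<'E'
from h import *
s=st();im=env.grab_frame("wrist");w=env.camera_model("wrist");sc=env.grab_frame("scene")
a=cv2.resize(im[90:240,40:440,::-1],(800,300),interpolation=cv2.INTER_CUBIC)
b=cv2.resize(sc[125:275,210:410,::-1],(400,300),interpolation=cv2.INTER_CUBIC)
t=env.grab_frame("top");c=cv2.resize(t[160:265,215:355,::-1],(400,300),interpolation=cv2.INTER_CUBIC)
cv2.imwrite("pics/w7.png",np.vstack([a,np.hstack([b,c])]))
E
```

```text
time_s: 26.1
ee_pos: [520.3, 171.2, 38.0]
ee_rot: [180.0, -0.0, 4.0]
force: [-2.1, -1.2, 9.4]
gripper_width: 20.2
gripper_force: 4.9
26.1 [520.3, 171.2, 38.0] [180.0, -0.0, 4.0] [-2.1, -1.2, 9.4] 20.2
```

View pics/w7.png

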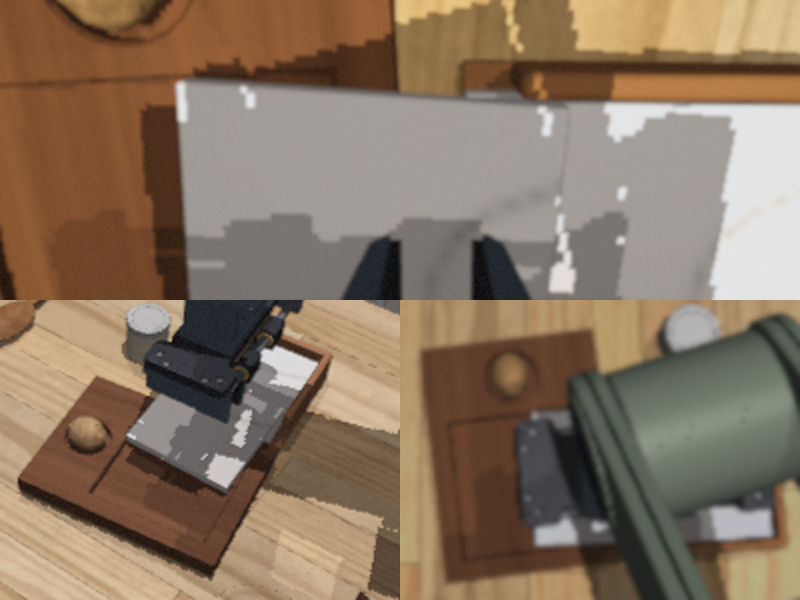

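The picture shows the tile lying across onto the board, skewed about 5–6° to the recess, with nothing else disturbed. I'll ease the press and drag on while turning gradually.

```bash
python3 -m jog '{"jaw":[20,20,20,20,20,20,20,20],"slide":[[0,0,-0.01],[0,0,0],[0,-0.03,0],[0,-0.03,0],[0,-0.03,0],[0,-0.03,0],[0,-0.03,0],[0,0,0]],"spin":[0,0,0,-0.03,-0.03,-0.03,-0.03,0]}'; python3 slip.py
```

```text
time_s: 27.05
ee_pos: [520.7, 175.8, 37.8]
ee_rot: [180.0, -0.1, 5.0]
force: [-0.2, -0.9, 6.2]
gripper_width: 20.2
gripper_force: 2.9
150 rise [np.float64(129.5)] 35; 170 rise [np.float64(130.5)] 32; 185 rise [np.float64(131.5)] 33; 27.1 [520.7, 175.8, 37.7] [180.0, -0.1, 5.0] [0.6, -1.9, 5.7] 20.0
```

```bash
python3 -m jog '{"jaw":[20,20,20,20,20,20,20,20],"slide":[[0,-0.03,0.01],[0,-0.03,0.002],[0,-0.03,0.002],[0,-0.03,0.002],[0,-0.03,0.002],[0,-0.03,0.002],[0,-0.03,0.002],[0,0,0]],"spin":[0,-0.03,-0.03,-0.03,-0.03,-0.03,-0.03,0]}'; python3 slip.py
```

```text
time_s: 27.9
ee_pos: [520.2, 181.9, 37.3]
ee_rot: [180.0, -0.1, 6.4]
force: [0.9, -0.5, 6.7]
gripper_width: 19.8
gripper_force: 3.4
150 rise [np.float64(131.5)] 31; 170 rise [np.float64(132.5)] 32; 185 rise [np.float64(133.5)] 29; 27.95 [520.2, 181.9, 37.3] [180.0, -0.1, 6.4] [1.0, -1.3, 7.2] 20.2
```

```bash
python3 -m jog '{"jaw":[20,20,20,20,20,20,20,20],"slide":[[0,-0.03,0.002],[0,-0.03,0.002],[0,-0.03,0.002],[0,-0.03,0.002],[0,-0.03,0.002],[0,-0.03,0.002],[0,-0.03,0.002],[0,0,0]],"spin":[0,-0.03,-0.03,-0.03,-0.03,-0.03,-0.03,0]}'; python3 slip.py
```

```text
time_s: 28.75
ee_pos: [519.9, 188.4, 36.9]
ee_rot: [180.0, -0.2, 7.9]
force: [1.5, -0.7, 5.4]
gripper_width: 20.4
gripper_force: 2.8
150 rise [np.float64(133.5)] 30; 170 rise [np.float64(134.5)] 31; 185 rise [np.float64(134.5)] 31; 28.8 [519.9, 188.4, 36.8] [180.0, -0.2, 7.9] [1.8, -1.2, 6.0] 19.4
```

```bash
python3 -m jog '{"jaw":[20,20,20,20,20,20,20,20],"slide":[[0,0,0.016],[0,-0.03,0.003],[0,-0.03,0.003],[0,-0.03,0.003],[0,-0.03,0.003],[0,-0.03,0.003],[0,-0.03,0.003],[0,0,0]],"spin":[0,-0.03,-0.03,-0.03,-0.03,-0.03,-0.03,0]}'; python3 slip.py
python3 - <<'E'
from h import *
import pickle
im=env.grab_frame("wrist");w=env.camera_model("wrist");pickle.dump(w,open("w8.pkl","wb"))
cv2.imwrite("pics/w8.png",cv2.resize(im[60:300,60:460,::-1],(800,480),interpolation=cv2.INTER_CUBIC))
E
```

```text
time_s: 29.6
ee_pos: [519.8, 193.8, 36.4]
ee_rot: [180.0, -0.3, 9.3]
force: [1.1, -1.4, 8.4]
gripper_width: 19.7
gripper_force: 4.0
150 rise [np.float64(134.5)] 46; 170 rise [np.float64(135.5)] 31; 185 rise [np.float64(135.5)] 32; 29.65 [519.8, 193.8, 36.4] [180.0, -0.3, 9.3] [0.9, -1.2, 9.3] 20.1
```

View pics/w8.png

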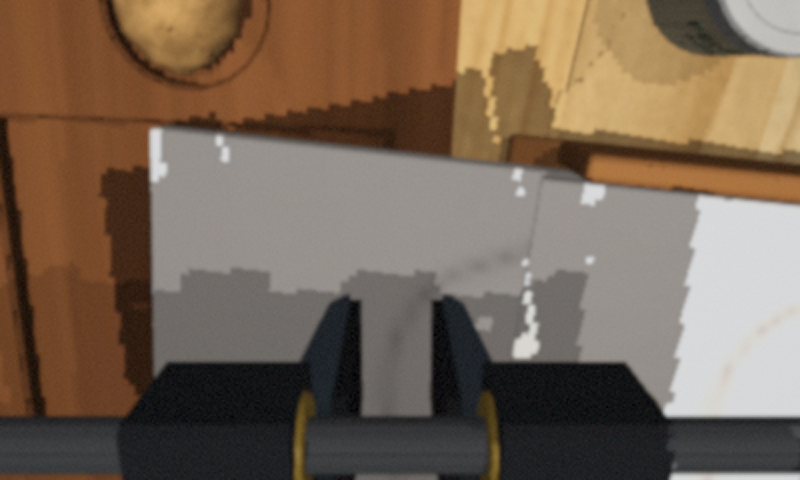

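In this view the tile's TL is at (151,127) and its TR at (544,174); the recess corner is at (5,118) with its edge running to (42,415). That was the tenth picture, so from here on I measure by numbers only.

Run:
```python
from h import *
import pickle
w=pickle.load(open("w8.pkl","rb"));r=lambda p:(np.array(p)/2+[60,60]-.25)
t=back(w,r([(151,127),(544,174),(154,360),(522,360)]),36);print("tile",t.round(1).tolist())
for i,j in((0,1),):
  d=t[i]-t[j];a=np.arctan2(-d[0],d[1]);print("len",np.hypot(*d[:2]),"yaw",np.degrees(a), "ctr",(t[0]+t[1])[:2]/2-55*np.array([np.cos(a),np.sin(a)]))
for i,j in((0,2),(1,3)):
  d=t[i]-t[j];print("yaw",np.degrees(np.arctan2(d[1],d[0])))
b=back(w,r([(5,118),(42,415)]),25.5);print("recess",b.round(1).tolist())
d=b[0]-b[1];a=np.arctan2(d[1],d[0]);print("yaw",np.degrees(a))
u=np.array([np.cos(a),np.sin(a)]);v=np.array([-u[1],u[0]]);print("centre",b[0,:2]-57*u-57*v)
```

```text
tile [[573.2, 269.3, 36.0], [578.0, 163.0, 36.0], [504.7, 264.7, 36.0], [522.6, 156.8, 36.0]]
len 106.40562507300749 yaw 2.5578415461383437 ctr [520.6385045  213.69292488]
yaw 3.8329925910469735
yaw 6.4355608101425315
recess [[567.4, 313.9, 25.5], [473.3, 303.0, 25.5]]
yaw 6.589259207855149
centre [517.3059566  250.71304787]
```

```bash
python3 -m jog '{"jaw":[20,20,10,4,4,4],"slide":[[0,0,-0.05],[0,0,-0.15],[-0.04,0.23,0],[-0.04,0.23,0],[0,0,0],[0,0,0]],"spin":[0,0,0,0,0,0]}'
python3 -m jog '{"jaw":[4,4,4,4,4,4,4,4],"slide":[[0,0,0.03],[0,0,0.03],[0,0,0.02],[0,0,0.02],[0,0,0.015],[0,0,0.01],[0,0,0],[0,0,0]],"spin":[0,0,0,0,0,0,0,0]}'
```

```text
time_s: 30.3
ee_pos: [517.4, 179.0, 40.6]
ee_rot: [180.0, 0.0, 9.2]
force: [-0.9, -0.1, -0.0]
gripper_width: 4.0
gripper_force: 0.0
time_s: 31.1
ee_pos: [517.6, 179.4, 37.2]
ee_rot: [180.0, -0.0, 9.3]
force: [-1.3, 0.1, 1.8]
gripper_width: 3.9
gripper_force: 1.0
```

```bash
python3 -m jog '{"jaw":[4,4,4,4,4,4,4,4],"slide":[[0,0,0.015],[0,0,0.01],[0,0,0],[0.01,-0.03,0.002],[0.003,-0.03,0.002],[0.003,-0.03,0.002],[0.003,-0.03,0.002],[0,0,0]],"spin":[0,0,0,0,-0.03,-0.03,-0.03,0]}';python3 slip.py
```

```text
time_s: 31.9
ee_pos: [518.2, 183.1, 36.6]
ee_rot: [180.0, -0.1, 10.0]
force: [-0.5, -0.4, 5.5]
gripper_width: 3.8
gripper_force: 2.6
150 rise [np.float64(110.5)] 28; 170 rise [np.float64(111.5)] 19; 185 rise [np.float64(111.5)] 20; 31.95 [518.2, 183.1, 36.7] [180.0, -0.1, 10.0] [-0.7, -1.0, 6.3] 3.7
```

```bash
cat > meas.py <<'E'
from h import *
import sys
z=float(sys.argv[1]) if len(sys.argv)>1 else 35.5
im=env.grab_frame("wrist");w=env.camera_model("wrist");s=st()
np.save("last.npy",im)
hsv=cv2.cvtColor(im,cv2.COLOR_RGB2HSV);m=(hsv[...,1]<60)&(hsv[...,2]>85)
m=cv2.morphologyEx(m.astype(np.uint8),cv2.MORPH_OPEN,np.ones((5,5)))
n,l,stt,c=cv2.connectedComponentsWithStats(m)
k=l[165,150:200];k=k[k>0];k=np.bincount(k).argmax();t=l==k
L=[(np.argmax(t[r])-.5,r) for r in range(0,384) if 140<=r<=188]
L=np.array(L);x0=np.median(L[:,0])
T=np.array([(c,np.argmax(t[:,c])-.5) for c in range(int(x0)+8,int(x0)+120)])
def line(p):
    v=cv2.fitLine(p.astype(np.float32),cv2.DIST_HUBER,0,.01,.01).ravel();return v
P=back(w,T,z)[:,:2];Q=back(w,L[L[:,1]>T[:,1].min()+8],z)[:,:2]
a,b=line(P),line(Q)
ya=np.degrees(np.arctan2(-a[0],a[1]));ya=(ya+90)%180-90
yb=np.degrees(np.arctan2(b[1],b[0]));yb=(yb+90)%180-90
A=np.array([[a[0],-b[0]],[a[1],-b[1]]]);q=np.linalg.solve(A,b[2:]-a[2:]);C=a[2:]+q[0]*a[:2]
y=np.radians(ya);u=np.array([np.cos(y),np.sin(y)]);v=np.array([-u[1],u[0]])
print("yaw top",ya.round(2),"yaw left",yb.round(2),"TL",C.round(1),"ctr",(C-55*u-55*v).round(1),"left-edge px",x0)
E
python3 meas.py
python3 -m jog '{"jaw":[4,4,4,4,4,4,4,4],"slide":[[0,0,0.012],[0.01,-0.03,0.003],[0.003,-0.03,0.003],[0.003,-0.03,0.003],[0.003,-0.03,0.003],[0.003,-0.03,0.003],[0,0,0],[0,0,0]],"spin":[0,-0.03,-0.03,-0.03,-0.03,0,0,0]}';python3 meas.py
```

```text
32.0 [518.2, 183.1, 36.6] [180.0, -0.1, 10.0] [-0.0, -2.0, 6.1] 4.2
yaw top 3.92 yaw left 5.34 TL [573.5 274.1] ctr [522.4 215.5] left-edge px 110.5
time_s: 32.8
ee_pos: [518.1, 187.6, 35.8]
ee_rot: [180.0, -0.1, 11.0]
force: [0.5, -1.4, 5.4]
gripper_width: 3.5
gripper_force: 2.5
32.85 [518.1, 187.6, 35.9] [180.0, -0.1, 11.0] [-0.4, -1.8, 5.4] 4.5
yaw top 4.44 yaw left 5.98 TL [572.7 279.5] ctr [522.1 220.4] left-edge px 110.5
```

```bash
python3 -m jog '{"jaw":[4,4,4,4,4,4,4,4,4],"slide":[[0,0,0.015],[0,0,0.012],[0,-0.03,0.001],[0,-0.03,0.001],[0,-0.03,0.001],[0,-0.03,0.001],[0,-0.03,0],[0,-0.03,0],[0,0,0]],"spin":[0,0,-0.03,-0.03,-0.03,-0.03,0,0,0]}';python3 meas.py
```

```text
time_s: 33.75
ee_pos: [517.5, 192.9, 35.6]
ee_rot: [180.0, -0.2, 11.9]
force: [0.1, -1.9, 8.9]
gripper_width: 4.0
gripper_force: 4.5
33.8 [517.5, 192.9, 35.7] [180.0, -0.2, 11.9] [-0.7, -1.7, 9.7] 4.0
yaw top 4.32 yaw left 6.26 TL [572.6 283.3] ctr [521.9 224.3] left-edge px 113.5
```

```bash
python3 -m jog '{"jaw":[4,4,4,4,4,4,4,4,4],"slide":[[-0.013,-0.033,0],[-0.013,-0.033,0],[-0.013,-0.033,0],[-0.013,-0.033,0],[-0.013,-0.033,0],[-0.013,-0.033,0],[-0.013,-0.033,0],[-0.013,-0.033,0],[0,0,0]],"spin":[-0.04,-0.04,-0.04,-0.04,-0.04,-0.04,0,0,0]}';python3 meas.py
```

```text
time_s: 34.7
ee_pos: [512.9, 200.2, 35.1]
ee_rot: [180.0, -0.2, 13.9]
force: [2.1, -0.7, 6.1]
gripper_width: 4.0
gripper_force: 2.7
34.75 [512.9, 200.2, 35.2] [180.0, -0.2, 13.9] [1.9, -1.1, 5.4] 3.7
yaw top 3.56 yaw left 4.37 TL [572.4 285.3] ctr [520.9 226.9] left-edge px 123.5
```

```bash
python3 -m jog '{"jaw":[4,4,10,10,10,10,10,10],"slide":[[0,0,-0.05],[0,0,-0.2],[0.2,-0.5,0],[0.2,-0.55,0],[0.2,-0.55,0],[0,0,0.08],[0,0,0],[0,0,0]],"spin":[0,0,0,0,0,0,0,0]}'; python3 meas.py
```

```text
time_s: 35.55
ee_pos: [517.0, 250.6, 39.0]
ee_rot: [180.0, 0.1, 13.9]
force: [-0.0, -0.4, 0.3]
gripper_width: 10.1
gripper_force: 0.0
35.6 [517.1, 250.4, 39.2] [180.0, 0.1, 13.8] [0.5, -0.3, 0.7] 9.9Traceback (most recent call last):
  File "meas.py", line 9, in <module>
    k=l[165,150:200];k=k[k>0];k=np.bincount(k).argmax();t=l==k
                                ~~~~~~~~~~~~~~~~~~~~~^^
ValueError: attempt to get argmax of an empty sequence
```

```bash
sed -i 's/l\[165,150:200\]/l[165,150:330]/' meas.py; python3 meas.py
python3 -m jog '{"jaw":[10,10,10,10,10,10,10,10],"slide":[[0,0,0.03],[0,0,0.03],[0,0,0.03],[0,0,0.03],[0,0,0.02],[0,0,0.02],[0,0,0],[0,0,0]],"spin":[0,0,0,0,0,0,0,0]}'; python3 meas.py
```

```text
35.65 [517.3, 250.3, 39.3] [180.0, 0.0, 13.8] [0.1, 0.2, -0.7] 9.9
yaw top 3.73 yaw left 4.16 TL [572.7 287.7] ctr [521.4 229.2] left-edge px 211.5
time_s: 36.45
ee_pos: [517.5, 250.8, 34.6]
ee_rot: [180.0, 0.0, 13.8]
force: [0.4, -0.3, -0.5]
gripper_width: 10.1
gripper_force: 0.0
36.5 [517.5, 250.8, 34.7] [180.0, -0.0, 13.8] [-0.1, -0.2, 0.2] 9.9
yaw top 3.64 yaw left 3.93 TL [572.7 287.7] ctr [521.3 229.3] left-edge px 211.5
```

```bash
python3 -m jog '{"jaw":[10,10,10,10,10],"slide":[[0,0,0.02],[0,0,0.02],[0,0,0.02],[0,0,0],[0,0,0]],"spin":[0,0,0,0,0]}'
```

```text
time_s: 37.0
ee_pos: [517.5, 250.8, 32.8]
ee_rot: [180.0, 0.0, 13.8]
force: [-0.4, 0.3, 0.2]
gripper_width: 10.0
gripper_force: 0.0
```

```bash
python3 -m jog '{"jaw":[10,10,10,10,10],"slide":[[0,0,0.02],[0,0,0.02],[0,0,0],[0,0,0],[0,0,0]],"spin":[0,0,0,0,0]}'
```

```text
time_s: 37.5
ee_pos: [517.5, 250.8, 31.7]
ee_rot: [180.0, 0.0, 13.8]
force: [0.9, -0.9, 0.0]
gripper_width: 10.2
gripper_force: 0.0
```

```bash
python3 meas.py 28; python3 -m jog '{"jaw":[10,10,10,10,10],"slide":[[0,0,0.02],[0,0,0.02],[0,0,0],[0,0,0],[0,0,0]],"spin":[0,0,0,0,0]}'
```

```text
37.55 [517.5, 250.8, 31.7] [180.0, -0.0, 13.8] [0.2, -0.2, -0.4] 9.8
yaw top 3.71 yaw left 4.01 TL [571.6 288.4] ctr [520.3 230. ] left-edge px 210.5
time_s: 38.05
ee_pos: [517.6, 250.8, 30.8]
ee_rot: [180.0, -0.0, 13.8]
force: [-1.0, -0.5, 5.0]
gripper_width: 10.1
gripper_force: 2.5
```

```bash
python3 -m jog '{"jaw":[10,10,10,10,10,10,10,10],"slide":[[0,0,0.013],[0,0,0],[-0.02,-0.032,0],[-0.02,-0.032,0],[-0.02,-0.032,0],[-0.02,-0.032,0],[-0.02,-0.032,0],[0,0,0]],"spin":[0,0,0,0,0,0,0,0]}';python3 meas.py 28
```

```text
time_s: 38.85
ee_pos: [514.3, 255.1, 30.5]
ee_rot: [-180.0, -0.1, 13.8]
force: [1.7, -1.1, 4.8]
gripper_width: 9.9
gripper_force: 2.6
38.9 [514.3, 255.1, 30.5] [-180.0, -0.1, 13.8] [1.4, -1.8, 4.4] 9.9
yaw top 5.63 yaw left 6.31 TL [568. 294.] ctr [518.7 233.9] left-edge px 209.5
```

```bash
python3 -m jog '{"jaw":[10,10,10,10,10,10,10,10,10],"slide":[[0,0,0.015],[0.004,-0.033,0.001],[0.004,-0.033,0.001],[0.004,-0.033,0.001],[0.004,-0.033,0.001],[0.004,-0.033,0.001],[0.004,-0.033,0.001],[0.004,-0.033,0.001],[0,0,0]],"spin":[0,0,0,0,-0.02,-0.02,-0.02,0,0]}';python3 meas.py 28
```

```text
time_s: 39.8
ee_pos: [513.2, 261.5, 30.2]
ee_rot: [180.0, -0.1, 14.3]
force: [1.1, -3.5, 9.2]
gripper_width: 10.1
gripper_force: 4.1
39.85 [513.1, 261.5, 30.2] [180.0, -0.1, 14.3] [1.3, -3.0, 7.9] 9.9
yaw top 6.48 yaw left 6.95 TL [566.2 301.1] ctr [517.8 240.2] left-edge px 209.5
```

```bash
python3 -m jog '{"jaw":[10,10,10,10,10,10,10,10,10],"slide":[[0.004,-0.033,0.001],[0.004,-0.033,0.001],[0.004,-0.033,0.001],[0.004,-0.033,0.001],[0.004,-0.033,0.001],[0.004,-0.033,0.001],[0.004,-0.033,0.001],[0.004,-0.033,0.001],[0,0,0]],"spin":[0,0,0,0,0,0,0,0,0]}';python3 meas.py 28
```

```text
time_s: 40.75
ee_pos: [512.2, 269.4, 29.9]
ee_rot: [180.0, -0.1, 14.3]
force: [1.0, -2.0, 7.8]
gripper_width: 10.1
gripper_force: 4.0
40.8 [512.2, 269.4, 29.9] [180.0, -0.1, 14.3] [1.2, -2.9, 8.2] 10.2
yaw top 6.33 yaw left 7.48 TL [565.6 309.4] ctr [517.  248.7] left-edge px 208.5
```

```bash
python3 -m jog '{"jaw":[10,10,10,10,10],"slide":[[0.004,-0.033,0.001],[0.004,-0.033,0.001],[0.004,-0.033,0.001],[0,0,0],[0,0,0]],"spin":[0,0,0,0,0]}';python3 meas.py 28
```

```text
time_s: 41.3
ee_pos: [511.8, 272.4, 29.8]
ee_rot: [180.0, -0.1, 14.3]
force: [1.8, -2.3, 8.5]
gripper_width: 10.1
gripper_force: 4.0
41.35 [511.8, 272.4, 29.8] [180.0, -0.1, 14.3] [0.7, -2.7, 9.0] 10.1
yaw top 6.48 yaw left 6.8 TL [565.2 312.2] ctr [516.7 251.3] left-edge px 208.5
```

```bash
python3 -m jog '{"jaw":[10,10,10,10],"slide":[[0.004,-0.033,0.001],[0.004,-0.033,0.001],[0,0,0],[0,0,0]],"spin":[0,0,0,0]}';python3 meas.py 28
```

```text
time_s: 41.75
ee_pos: [511.6, 274.3, 29.8]
ee_rot: [180.0, -0.1, 14.3]
force: [1.1, -2.7, 9.3]
gripper_width: 9.6
gripper_force: 4.0
41.8 [511.6, 274.3, 29.8] [180.0, -0.1, 14.3] [1.5, -2.1, 8.2] 10.2
yaw top 6.44 yaw left 6.94 TL [564.9 314.2] ctr [516.5 253.4] left-edge px 208.5
```

```bash
python3 -m jog '{"jaw":[10,10,10,10,10],"slide":[[0.004,-0.033,0.001],[0.004,-0.033,0.001],[0.004,-0.02,0],[0,0,0],[0,0,0]],"spin":[0,0,0,0,0]}';python3 meas.py 28
```

```text
time_s: 42.3
ee_pos: [510.1, 277.1, 28.4]
ee_rot: [180.0, 0.1, 14.3]
force: [-1.0, -0.1, -0.1]
gripper_width: 10.0
gripper_force: 0.0
42.35 [510.2, 277.1, 28.5] [180.0, 0.1, 14.3] [-0.1, 0.3, -0.3] 10.1
yaw top 7.1 yaw left 7.03 TL [564.8 315.5] ctr [517.  254.1] left-edge px 211.5
```

Force dropped to zero with the TCP at 28.4, so the tile fell in. I'll check level by touching the front, then the rear.

```bash
python3 -m jog '{"jaw":[10,10,10,10,10],"slide":[[0,0,0.015],[0,0,0.015],[0,0,0.015],[0,0,0],[0,0,0]],"spin":[0,0,0,0,0]}'
python3 -m jog '{"jaw":[10,10,10,10,10,10,10,10],"slide":[[0,0,-0.05],[0,0,-0.15],[-0.16,0.55,0],[-0.16,0.55,0],[-0.16,0.55,0],[-0.12,0.4,0],[0,0,0],[0,0,0]],"spin":[0,0,0,0,0,0,0,0]}'; python3 meas.py 27.5
python3 -m jog '{"jaw":[10,10,10,10,10,10],"slide":[[0,0,0.03],[0,0,0.03],[0,0,0.03],[0,0,0.02],[0,0,0.0],[0,0,0.0]],"spin":[0,0,0,0,0,0]}'
```

```text
time_s: 42.85
ee_pos: [510.6, 277.1, 27.6]
ee_rot: [180.0, 0.0, 14.3]
force: [-0.2, -0.2, 0.1]
gripper_width: 9.9
gripper_force: 0.0
time_s: 43.65
ee_pos: [508.6, 212.6, 33.7]
ee_rot: [-180.0, -0.0, 14.2]
force: [0.2, 0.2, 1.3]
gripper_width: 9.7
gripper_force: 0.0
43.7 [508.7, 213.1, 33.8] [-180.0, -0.0, 14.3] [0.3, 0.6, -0.4] 10.1
yaw top 7.14 yaw left 6.18 TL [564.1 315. ] ctr [516.4 253.6] left-edge px 100.5
time_s: 44.3
ee_pos: [508.3, 213.2, 30.3]
ee_rot: [180.0, 0.0, 14.3]
force: [-0.4, -1.0, 0.1]
gripper_width: 9.8
gripper_force: 0.0
```

```bash
python3 -m jog '{"jaw":[10,10,10,10,10,10],"slide":[[0,0,0.02],[0,0,0.02],[0,0,0.02],[0,0,0.01],[0,0,0],[0,0,0]],"spin":[0,0,0,0,0,0]}'
```

```text
time_s: 44.9
ee_pos: [508.4, 213.0, 28.2]
ee_rot: [180.0, 0.0, 14.3]
force: [-0.2, 0.8, -0.5]
gripper_width: 10.0
gripper_force: 0.0
```

```bash
python3 -m jog '{"jaw":[10,10,10,10,10,10],"slide":[[0,0,0.02],[0,0,0.01],[0,0,0.01],[0,0,0.01],[0,0,0],[0,0,0]],"spin":[0,0,0,0,0,0]}'
```

```text
time_s: 45.5
ee_pos: [508.4, 213.1, 26.8]
ee_rot: [180.0, -0.0, 14.3]
force: [-0.9, -0.9, 1.3]
gripper_width: 10.0
gripper_force: 0.6
```

```bash
python3 -m jog '{"jaw":[10,10,10,10,10],"slide":[[0,0,0.015],[0,0,0.01],[0,0,0],[0,0,0],[0,0,0]],"spin":[0,0,0,0,0]}'
python3 -m jog '{"jaw":[10,10,10,10,10,10,10,10],"slide":[[0,0,-0.05],[0,0,-0.15],[0.16,-0.55,0],[0.16,-0.55,0],[0.16,-0.55,0],[0.12,-0.4,0],[0,0,0],[0,0,0]],"spin":[0,0,0,0,0,0,0,0]}'
python3 -m jog '{"jaw":[10,10,10,10,10,10,10],"slide":[[0,0,0.03],[0,0,0.03],[0,0,0.03],[0,0,0.03],[0,0,0.03],[0,0,0],[0,0,0]],"spin":[0,0,0,0,0,0,0]}'
```

```text
time_s: 46.0
ee_pos: [508.4, 213.1, 26.8]
ee_rot: [180.0, -0.0, 14.3]
force: [-0.8, 0.6, 7.5]
gripper_width: 9.6
gripper_force: 3.4
time_s: 46.8
ee_pos: [510.3, 277.5, 31.7]
ee_rot: [180.0, 0.0, 14.4]
force: [-0.4, -0.3, -0.8]
gripper_width: 10.4
gripper_force: 0.0
time_s: 47.5
ee_pos: [510.6, 277.1, 27.4]
ee_rot: [180.0, 0.0, 14.3]
force: [0.0, 0.3, 0.9]
gripper_width: 9.8
gripper_force: 0.0
```

```bash
python3 -m jog '{"jaw":[10,10,10,10,10],"slide":[[0,0,0.015],[0,0,0.01],[0,0,0.01],[0,0,0.01],[0,0,0]],"spin":[0,0,0,0,0]}'
```

```text
time_s: 48.0
ee_pos: [510.7, 277.1, 26.8]
ee_rot: [180.0, -0.0, 14.3]
force: [-2.1, -1.1, 5.3]
gripper_width: 10.1
gripper_force: 2.7
```

Front and rear both read 26.8 mm, so the tile is level and seated. I'll retract and hand in.

```bash
python3 -m jog '{"jaw":[10,10,10,10,10,10,10,10],"slide":[[0,0,-0.05],[0,0,-0.3],[0,0,-0.8],[0,0,-0.9],[0,0,-0.9],[0,0,-0.6],[0,0,0],[0,0,0]],"spin":[0,0,0,0,0,0,0,0]}'; python3 meas.py 26.8; python3 -c "
from workcell import env
print(env.job_done())"
```

```text
time_s: 48.8
ee_pos: [510.4, 277.0, 132.5]
ee_rot: [180.0, -0.0, 14.3]
force: [0.3, -0.2, 0.1]
gripper_width: 10.0
gripper_force: 0.0
48.85 [509.9, 276.8, 131.7] [180.0, 0.1, 14.3] [0.4, -0.2, -0.2] 10.0
yaw top 7.01 yaw left 7.81 TL [563.6 315.8] ctr [515.7 254.5] left-edge px 225.5
the job is handed in; nothing more can be done
None
```

I slid the top tile off the pile onto the board and worked it down into the recess. It sits level, with front and rear touches both at 26.8 mm, and I handed the job in at about 49 s. The hand-in returned no verdict. The middle tile last measured within about 1 mm of its place, before the final moves; I did not check the bystanders at the end.

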